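# Ramp and gate of the offcut bin

## Task

Get the offcut bin ready for raking out. First lean the loose ramp board against the round steel bar below the bin's gate, one end on the bench and the other resting on the bar, in line with the bin and in front of the gate's middle, and let go of it. Then squeeze the side bolt's two plates together so that it is fully drawn, and only after that squeeze the two plates of the gate handle, swing the gate out past its detent until it stands about square to the bin's front, and finish there still gripping the squeezed handle, holding the gate wide open. Leave the board leaning and do not disturb the wax tin, the small dark offcut and the sanding block.

Things in the scene. Friction and masses are not known exactly. Their poses are not given: they have to be found in the camera images.
- offcut_bin: Plywood bin fixed to the bench, 104 deep x 160 wide x 138 mm high, open on top. Origin on the bench under the middle of its front; x to the back of the bin, y along its front to the left ear (seen from the front), z up. Below the gate (z 77 to 135) the front is a plain face at x = 4 mm. Ears reach y = 130 (side bolt) and y = -121 (detent, 150 high). Nothing stands above 190 mm.
- bar_mid (a point): Top middle of the round steel rest bar before the bin: 10 mm thick, 110 mm long along the bin's y, its axis 32 mm in front of the bin's origin, its top 45 mm above the bench; two arms at its ends join it to the bin. The board's underside shall lie across it. Axes as the bin's.
- rest_bar: The steel rest bar with its two arms, part of the fixed bin. Origin and axes as the bin's.
- ramp_center (a point): Centre (half-way up) of the loose ramp board, a plain plywood slab 140 x 54 x 18 mm, 0.07 to 0.14 kg, x along, y across, z through its thickness; ends alike. Leaning well it slopes by 22 degrees, its upper end 18 mm short of the front face, below the gate and its tongue (112 mm up, 13 mm proud), its centre 82 mm before the bin's origin and 35 mm above the bench.
- ramp_board: The same ramp board; origin at the centre of its underside, axes as ramp_center.
- side_bolt (a joint): Travel of the side bolt in m: 0 shot (a 9 mm round bolt holds the gate), 0.014 fully drawn; the gate is clear of it from 0.010. It slides along the bin's +y against about 3 N of friction and stays where it is left.
- bolt_grip (a point): Where to squeeze the side bolt along the bin's y from above, 172 mm above the bench: centre between its two upright steel plates when squeezed home. Plates are 24 (bin's x) x 10 mm and reach up to 190 mm; keep tips above 147. The outer one (+y) is fixed, outer face 12 mm from here; the inner one moves with the bolt, its inner face 26 mm from here when shot, 12 mm when drawn. Fixed to the bin, axes as the bin's.
- handle_catch (a joint): Travel of the gate handle's moving plate in m: 0 released (its tongue holds the gate), 0.014 squeezed home; the tongue is clear from 0.010. A spring of 5 N (released) to 10 N (home) pushes it back when let go. Not to be squeezed before the side bolt is drawn.
- handle_grip (a point): Where to grip the handle along the gate (y) from above, 172 mm above the bench, 68.5 mm from the hinge axis: centre between its two upright plates when squeezed home. Plates are 24 x 10 mm (y), up to 190 mm; keep tips above 148. The one nearer the hinge is fixed, outer face 12 mm from here; the other's is 26 mm from here when released, 12 mm when home. Turns with the gate; y from hinge to free edge.
- gate (a joint): Opening of the gate in rad: 0 shut, stop at 1.65, 1.57 square to the bin's front. Turns counter-clockwise from above: its left edge comes out to the front. A weak spring draws it shut (2 to 4 N at the handle); between about 0.35 and 0.8 rad the detent must be pushed past (up to about 10 N at the handle; let go beyond it, the gate falls back to 0.9). Shut, it is held by side bolt and handle catch.
- gate_hinge (a point): On the gate's upright hinge axis at the bin's right front corner, 106 mm above the bench. Turns with the gate; y points from the hinge to the gate's free edge (126 mm away).
- shaft_rest: Fixed obstacle: steel rest, 64 mm round foot on a 75 x 90 mm ply pad, thin post and forks up to 151 mm above the bench, origin at the centre of its foot; it carries the end of a flexible shaft that hangs away from it to the robot's right (along -y, 135 to 175 mm up for 17 cm, then rising to the ceiling). Carry things clear of it.
- wax_tin: Bystander: round flat tin of wax, 69 mm across, 25 mm high, origin at the centre of its underside.
- offcut_4: Bystander: small dark wood offcut, 25 x 60 x 14 mm (x, y, z), origin at the centre of its underside.
- sanding_block: Bystander: cork sanding block, 46 x 86 x 27 mm (x, y, z), origin at the centre of its underside.

How it is judged:
On the way, in this order (a step that is already met when the one before it is completed fails the run):
1. the ramp board leans on the bar, let go and at rest (angle between ramp_center's own z axis and vertical between 0.22 and 0.6 rad and angle between the y axis of ramp_board and the y axis of offcut_bin, either way round below 0.25 rad and y of ramp_center in the frame of offcut_bin between -0.03 and 0.03 m and x of ramp_center in the frame of offcut_bin between -0.115 and -0.055 m and height (world z) of ramp_center below 0.05 m and contact force between ramp_board and rest_bar above 0.1 N and contact force between the fingers and ramp_board below 0.05 N and linear speed of ramp_board below 0.02 m/s), for 0.2 s.
2. the side bolt is drawn (value of joint side_bolt above 0.009 m), for 0.1 s.
3. the gate handle is squeezed with the gate still about shut (value of joint side_bolt above 0.009 m and value of joint handle_catch above 0.01 m and value of joint gate below 0.3 rad), for 0.05 s.
4. the gate is swung past its detent (value of joint gate above 0.85 rad), for 0.05 s.
At the end, for the whole second after the job is handed in: Gate still, open over 1.2 rad, fingers gripping its handle (squeezed 8 mm or more, over 2 N); side bolt drawn 9 mm or more; board leaning free on the bar at 13 to 34 degrees, in line with the bin within 14 degrees, its centre within 30 mm of the bin's middle line and 55 to 115 mm before it (all of step 1 and value of joint gate above 1.2 rad and velocity of joint gate below 0.1 rad/s and value of joint handle_catch above 0.008 m and contact force between the fingers and gate above 2 N and value of joint side_bolt above 0.009 m); the arm keeps its last pose, push and grip.
It fails at once if the gate handle is squeezed before the side bolt is drawn (value of joint handle_catch above 0.006 m and value of joint side_bolt below 0.008 m).
It fails at once if the wax tin is shoved aside (more than 3 cm) (distance of wax_tin from where it was at the start of the episode above 0.03 m).
It fails at once if the small offcut is shoved aside (more than 3 cm) (distance of offcut_4 from where it was at the start of the episode above 0.03 m).
It fails at once if the sanding block is shoved aside (more than 3 cm) (distance of sanding_block from where it was at the start of the episode above 0.03 m).
It also fails if it takes over 54 s, if anything falls off the work surface, if the arm or the gripper's body presses on something with over 40 N, if the wrist force passes 120 N, or if a joint passes its speed limit or range.

## Robot

A 6-joint arm with a two-finger parallel gripper is mounted at the origin on a cart in front of the work surface, level with it; the furniture and walls round the work are solid. World frame = base frame: x ahead of the robot, y to its left, z up, the work surface at z = 0. Lengths are in m, angles in rad, forces in N, time in s.
With the tool pointing down it reaches from about 0.275 to 1 m from the base axis. Payload 8.4 kg.
Tool frame: the origin (TCP) lies on the centre line of the jaws, within the pads' length; the fingertips stand 14 mm ahead of it and the grasp point (between the pads) lies 5 mm behind it; z points along the fingers, y is the line along which they close (so a half turn about z gives the same grasp; the last joint's range is limited). The gripper opens to 85 mm and grips with 20 to 120 N. Pads are 22 mm wide; open, the fingers measure 114 mm over their backs; the gripper's body (76 mm by 85 mm) begins 54 mm behind the grasp point. The pads swing forward as they close: fully open they stand 13 mm farther back than shut.
Start: joints at [-1.127, 0.353, 1.633, -0, 1.155, -0.002], TCP at [0.269, -0.564, 0.245] pointing down, gripper open.
Joint ranges: [-2.63, 2.63], [-0.92, 2.1], [0.06, 2.66], [-1.3, 4.44], [0, 2.69], [-3.02, 3.02]. Speed limits (rad/s): [2.22, 2.22, 2.79, 3.14, 3.14, 3.14].

## Interface

Orientations are given as [roll, pitch, yaw] about the fixed x, y, z axes, in that order (R = Rz(yaw) Ry(pitch) Rx(roll)).
In Python, from workcell import sense, read_camera, finish_job, look_for, cut_out, spot_point gives the robot as it stands.
- The arm moves only by the tool move_arm, never from a script. Its argument "commands" is a list that holds one entry, the list of rows, each a list of 7 numbers: the shift along the tool's x, y, z in cm, then the turn, a rotation vector about the tool's x, y, z in degrees, then the gripper's target within -1 to 1 (shut at 1, half-way at 0, fully open at -1). In form: [[[dx, dy, dz, rx, ry, rz, gripper], ...]]. A call has 1 to 8 rows; each row is the pose to reach, as a shift and turn from the pose commanded when the call began, along the tool's axes at that moment; what a row does not reach only later rows make up. A row lasts 1/12 s, in which the tool goes at most 41.7 mm and 7.16 degrees, less where a joint would pass 70% of its speed; a pose out of reach is approached as far as the arm can. A call with a gripper value outside its range is refused whole. The fingers move at their own pace and stop on an object; "squeeze" is the grip in N (left out, the last holds). Time passes only in rows, so rows that repeat a pose let the fingers close. It gives the time, the measured TCP pose, the force, the opening and the grip force at its end, in the units of the state.
- sense(): the state, without advancing time (a new reading comes with each control period).
- read_camera(name): name is "scene" or "top" or "wrist"; returns a dict with "image" (384x512x3 uint8, red, green, blue), "z_map" (384x512 float32, m along the optical axis (not along the pixel's ray), 0 where there is no reading), "fovy" (degrees; the focal length in pixels is half the picture's height over the tangent of half this angle, whatever the lens; pixels are square), "cx", "cy" (the principal point, pixels), "R" (3x3) and "t" (3): a world point X has camera coordinates R X + t. Camera axes: x right, y down, z forward; pixel columns grow to the right and rows downward; lengths in m; the calibration is good to about 2 mm. A picture is of the moment at which its call begins.
- finish_job(): hands the job in; it is judged then, once.
Trained networks look in the newest picture that a camera, given by its name, has taken for a name from the list of things; names that differ only in an ending like _2 or _b are one class to them, and where a whole thing is asked for, a point or a joint stands for the part that bears it (a point fixed in the world has none). Each returns a list of dicts, best first, with "conf" (0 to 1); they miss things now and then, are a little off and sometimes report something else, mostly with a low value. They report only what shows in the picture. A call takes as long as a camera call.
- look_for(camera, target): "box" ([centre column, centre row, width, height] in pixels, round what is visible of it).
- cut_out(camera, target): "pixels" (384x512 bool, what is visible of it) and "box" ([centre column, centre row, width, height] in pixels, round what is visible of it).
- spot_point(camera, target): "pixel" ([column, row] in pixels: a listed point, or the origin of a listed thing).
The state is a dict: "time_s": time; "joint_pos": joint angles; "joint_velocities": joint speeds; "joint_torque": joint torques, N m; "tool_pos": TCP position; "tool_rot": TCP orientation; "contact_force": force on the tool from outside, world axes, zero at the start; "torque": the same for the moment, N m; "finger_gap": opening from 0.0 (shut) to 1.0 (fully open); "gripper_force": force on a finger pad.
Only numpy, scipy, OpenCV 4.12 (cv2) and the standard library are available. Lean on these libraries where they do the work, as an engineer would, in place of code of your own. Each camera call takes 0.05 s, during which the arm holds its last target. There are 200 camera calls.

## Working session

There is one attempt and no reset: what is moved stays moved. The work goes in short steps, Python scripts to look and compute and a tool call to move; the robot and the scene stay as the last step left them, time stands still between calls to the robot, and variables do not carry over. Pictures are saved under pics/ and viewed, at most 10 in all, crops included, and the job is handed in when it is done.

Besides the shell and the picture viewer there is one more tool, called after "Call:" by a JSON object that holds its "method" and its "body", one argument or row to a line. move_arm: Moves the arm, as the interface text tells. Its arguments: {"type":"object","properties":{"commands":{"type":"array"},"squeeze":{"type":"number"}},"required":["commands"]}

```bash
ls; mkdir -p pics
cat > h.py <<'E'
import numpy as np, cv2
from workcell import *
from scipy.spatial.transform import Rotation as Ro
def cam(n):
    c=read_camera(n); c['f']=192/np.tan(np.radians(c['fovy'])/2); c['R']=np.array(c['R']);c['t']=np.array(c['t']); return c
def ray(c,p):
    d=np.array([(p[0]-c['cx'])/c['f'],(p[1]-c['cy'])/c['f'],1]); return -c['R'].T@c['t'], c['R'].T@d
def at_z(c,p,z):
    o,d=ray(c,p); return o+d*(z-o[2])/d[2]
def cloud(c):
    v,u=np.mgrid[0:384,0:512]; z=c['z_map']
    P=np.stack([(u-c['cx'])/c['f']*z,(v-c['cy'])/c['f']*z,z],-1)
    return (P-c['t'])@c['R'], z>0
def save(c,n): cv2.imwrite('pics/'+n,cv2.cvtColor(c['image'],cv2.COLOR_RGB2BGR))
E
cat > a.py <<'E'
from h import *
print(sense())
for n in ['scene','top']:
    c=cam(n); save(c,n+'0.png'); X,ok=cloud(c)
    print(n,'cam at',ray(c,(0,0))[0].round(3))
    for t,z in [('offcut_bin',0),('bar_mid',.045),('ramp_center',.009),('bolt_grip',.172),('handle_grip',.172),('gate_hinge',.106),('shaft_rest',0),('wax_tin',0),('offcut_4',0),('sanding_block',0)]:
        for r in spot_point(n,t)[:1]:
            p=r['pixel'];print(t,round(r['conf'],2),np.round(p),at_z(c,p,z).round(3))
    for t in ['offcut_bin','ramp_board']:
        for r in cut_out(n,t)[:1]:
            m=r['pixels']&ok;P=X[m];print('mask',t,round(r['conf'],2),r['box'],m.sum(),P.min(0).round(3),P.max(0).round(3),np.median(P,0).round(3))
            if t=='ramp_board':
                T=P[P[:,2]>.01][:,:2].astype(np.float32)
                if len(T)>5: print(cv2.minAreaRect(T))
E
python3 a.py
```

```text
pics
{'time_s': 0.0, 'joint_pos': array([-1.12740427e+00,  3.53615480e-01,  1.63410338e+00,  1.07413015e-05,
        1.15519893e+00, -2.40389870e-03]), 'joint_velocities': array([-0.0014024 , -0.00068757,  0.00095322, -0.0003835 ,  0.00141289,
       -0.00045576]), 'joint_torque': array([-3.38245831e-03, -6.05272794e+01, -3.42063832e+01, -3.85959056e-04,
        9.51005670e-03, -7.00952069e-05]), 'tool_pos': array([ 0.26929842, -0.5635224 ,  0.24459523]), 'tool_rot': array([-3.14026755e+00, -1.30066558e-05,  4.45791604e-01]), 'contact_force': array([-0.05802158,  0.73805019, -0.73057058]), 'torque': array([ 0.01407438, -0.01188173, -0.03238032]), 'gripper_force': 0.0, 'finger_gap': 0.9992931875451228}
scene cam at [-0.047  0.54   0.971]
offcut_bin 0.78 [199. 261.] [0.495 0.113 0.   ]
bar_mid 0.77 [212. 250.] [0.468 0.085 0.045]
ramp_center 0.8 [279. 217.] [ 0.414 -0.154  0.009]
bolt_grip 0.55 [195. 258.] [0.412 0.189 0.172]
handle_grip 0.96 [193. 222.] [0.493 0.115 0.172]
gate_hinge 0.55 [194. 220.] [0.542 0.072 0.106]
shaft_rest 0.75 [274. 184.] [ 0.519 -0.27   0.   ]
wax_tin 0.9 [1
[... 406 characters left out ...]
846), (0.05595767870545387, 0.14101804792881012), 68.94063568115234)
top cam at [-0.459 -0.249  1.316]
ramp_center 0.72 [270. 221.] [ 0.431 -0.163  0.009]
bolt_grip 0.53 [172. 186.] [0.411 0.187 0.172]
shaft_rest 0.61 [294. 209.] [ 0.507 -0.246  0.   ]
wax_tin 0.73 [151. 214.] [0.395 0.29  0.   ]
sanding_block 0.83 [363. 243.] [ 0.398 -0.512  0.   ]
mask offcut_bin 0.36 [267.9, 224.7, 33.6, 32.7] 516 [ 0.344 -0.208 -0.006] [ 0.488 -0.11   0.022] [ 0.41  -0.159  0.015]
mask ramp_board 0.73 [266.9, 224.5, 31.5, 32.4] 528 [ 0.344 -0.208 -0.01 ] [ 0.502 -0.11   0.022] [ 0.409 -0.159  0.015]
((0.413847953081131, -0.15849952399730682), (0.05596308410167694, 0.14373257756233215), 68.91585540771484)
```

```bash
python3 -c "
import cv2
a=cv2.imread('pics/scene0.png')[130:380,110:380];b=cv2.imread('pics/top0.png')[140:290,110:400]
a=cv2.resize(a,None,fx=2.2,fy=2.2,interpolation=2);cv2.imwrite('pics/s0.png',a)
cv2.imwrite('pics/t0.png',cv2.resize(b,None,fx=2.7,fy=2.7,interpolation=2))"
```

```text
(no output)
```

View pics/s0.png

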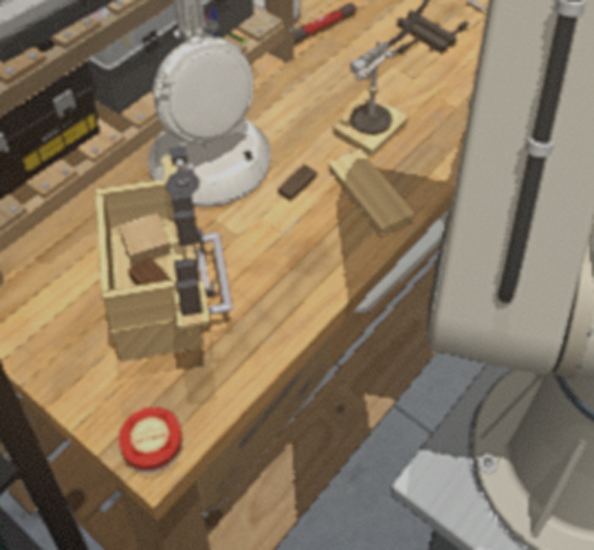

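View pics/t0.png

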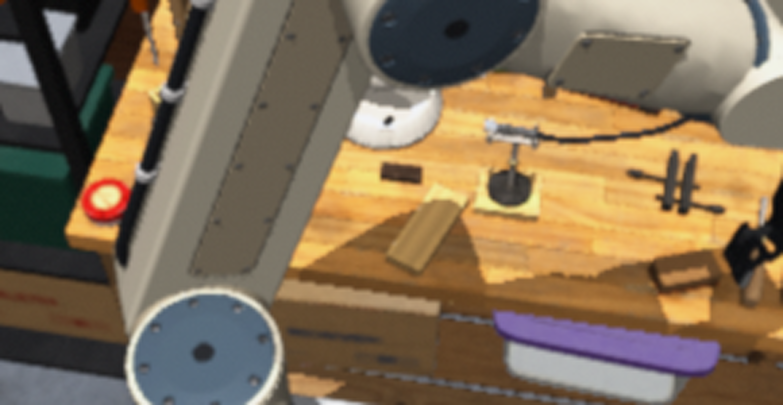

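Scene view: the bin is at crop (150,270), with its front and bar facing the robot. The board is at crop (370,190), clear of the shaft rest, and the tall white lamp stands beyond the hinge side. Next I fit the bin pose and move toward the board.

```bash
cat > b.py <<'E'
from h import *
c=cam('scene');X,ok=cloud(c)
m=cut_out('scene','offcut_bin')[0]['pixels']&ok
P=X[m]
for lo,hi in [(.13,.145),(.15,.2),(.03,.05)]:
    T=P[(P[:,2]>lo)&(P[:,2]<hi)]
    if len(T)>5: print(lo,len(T),cv2.minAreaRect(T[:,:2].astype(np.float32)))
T=P[P[:,2]>.18];print(T[:40].round(3).tolist())
s=X[150:222,180:240].reshape(-1,3);s=s[(s[:,2]>.1)&(np.abs(s[:,0]-.6)<.3)]
for z in np.arange(.1,.5,.05):
    q=s[(s[:,2]>z)&(s[:,2]<z+.05)]
    if len(q):print(z,len(q),np.percentile(q,[5,95],axis=0).round(3).tolist())
E
python3 b.py
```

```text
0.13 757 ((0.5116974711418152, 0.1539987325668335), (0.12005282193422318, 0.25002068281173706), 49.09517288208008)
0.15 448 ((0.4818589687347412, 0.12105795741081238), (0.02873745746910572, 0.2339969277381897), 47.1624755859375)
0.03 297 ((0.522162139415741, 0.08405501395463943), (0.12545788288116455, 0.30692681670188904), 34.07814407348633)
[[0.496, 0.112, 0.188], [0.493, 0.112, 0.189], [0.491, 0.11, 0.189], [0.489, 0.109, 0.19], [0.488, 0.106, 0.188], [0.5, 0.122, 0.19], [0.497, 0.121, 0.191], [0.497, 0.118, 0.188], [0.494, 0.118, 0.19], [0.492, 0.116, 0.19], [0.492, 0.113, 0.187], [0.489, 0.112, 0.189], [0.487, 0.111, 0.19], [0.485, 0.109, 0.189], [0.484, 0.107, 0.188], [0.498, 0.124, 0.188], [0.495, 0.123, 0.191], [0.494, 0.121, 0.19], [0.494, 0.118, 0.186], [0.492, 0.117, 0.187], [0.49, 0.115, 0.187], [0.487, 0.114, 0.188], [0.487, 0.111, 0.186], [0.483, 0.112, 0.189], [0.483, 0.108, 0.186], [0.495, 0.127, 0.19], [0.494, 0.124, 0.189], [0.493, 0.122, 0.188], [0.492, 0.12, 0.186], [0.491, 0.118, 0.185], [0.488, 0.117, 0.186], [0.486, 0.115, 0.187], [0.485, 0.113, 0.185], [0.485, 0.11, 0.183], [0.481, 0.11, 0.185], [0.497, 0.126, 0.184], [0.493, 0.126, 0.187], [0.493, 0.123, 0.184], [0.49, 0.122, 0.186], [0.49, 0.119, 0.182]]
0.1 924 [[0.534, -0.091, 0.108], [0.728, 0.09, 0.148]]
0.15000000000000002 878 [[0.5, -0.102, 0.152], [0.639, 0.106, 0.197]]
0.20000000000000004 303 [[0.616, -0.084, 0.201], [0.651, -0.001, 0.219]]
```

Call:
{"method": "move_arm", "body": {
  "commands": [
    [[15,-17,-5,0,0,45,-1],[15,-17,-5,0,0,45,-1],[15,-17,-5,0,0,45,-1],[15,-17,-5,0,0,45,-1],[15,-17,-5,0,0,45,-1],[15,-17,-5,0,0,45,-1],[15,-17,-5,0,0,45,-1],[15,-17,-5,0,0,45,-1]]
  ]
}}

```text
time_s: 2.07
tool_pos: [0.3321, -0.3448, 0.2961]
tool_rot: [3.141, -0.001, -0.339]
contact_force: [-0.3, 0.1, -0.3]
finger_gap: 1.001
gripper_force: 0.0
```

Call:
{"method": "move_arm", "body": {
  "commands": [
    [[1.5,-20,2,0,0,1.7,-1],[1.5,-20,2,0,0,1.7,-1],[1.5,-20,2,0,0,1.7,-1],[1.5,-20,2,0,0,1.7,-1],[1.5,-20,2,0,0,1.7,-1],[1.5,-20,2,0,0,1.7,-1],[1.5,-20,2,0,0,1.7,-1]]
  ]
}}

```text
time_s: 2.65
tool_pos: [0.4128, -0.1615, 0.275]
tool_rot: [3.141, 0.001, -0.364]
contact_force: [0.2, -0.7, 1.0]
finger_gap: 0.998
gripper_force: 0.0
```

```bash
cat > c.py <<'E'
from h import *
s=sense();print(s['tool_pos'].round(4),s['tool_rot'].round(4))
c=cam('wrist');save(c,'w1.png');X,ok=cloud(c);print(ray(c,(256,192)))
for t in ['ramp_board','offcut_bin']:
  for r in cut_out('wrist',t)[:1]:
    P=X[r['pixels']&ok];print(t,r['conf'],r['box'],len(P))
    if t=='ramp_board':
        T=P[(P[:,2]>.01)&(P[:,2]<.03)];print(cv2.minAreaRect(T[:,:2].astype(np.float32)),np.median(T[:,2]))
E
python3 c.py
```

```text
[ 0.4128 -0.1615  0.275 ] [ 3.1413e+00  5.0000e-04 -3.6420e-01]
(array([ 0.48728268, -0.19081833,  0.40362497]), array([-0.28448657,  0.08695423, -0.95507802]))
ramp_board 0.89 [245.7, 155.2, 49.0, 117.1] 4969
((0.4180520176887512, -0.15837034583091736), (0.0538426972925663, 0.13897544145584106), 69.45108032226562) 0.018211909048600622
offcut_bin 0.94 [23.6, 180.1, 47.2, 140.4] 4390
```

View pics/w1.png

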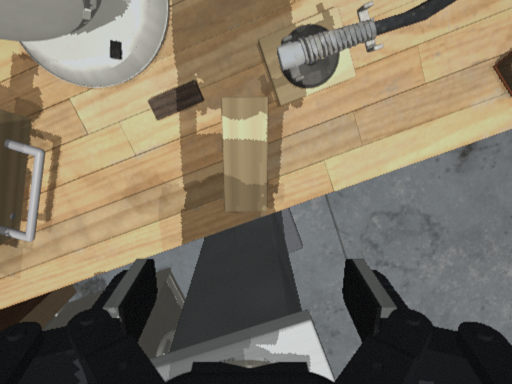

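Call:
{"method": "move_arm", "body": {
  "commands": [
    [[-0.1,-0.5,4.0,0,0,-0.3,-1],[-0.1,-0.5,8.0,0,0,-0.3,-1],[-0.1,-0.5,12.0,0,0,-0.3,-1],[-0.1,-0.5,16.0,0,0,-0.3,-1],[-0.1,-0.5,20.0,0,0,-0.3,-1],[-0.1,-0.5,23.5,0,0,-0.3,-1],[-0.1,-0.5,25.6,0,0,-0.3,-1],[-0.1,-0.5,25.6,0,0,-0.3,0]]
  ]
}}

```text
time_s: 3.47
tool_pos: [0.4102, -0.1578, 0.0157]
tool_rot: [3.141, 0.007, -0.366]
contact_force: [-1.9, 0.6, -0.0]
finger_gap: 0.884
gripper_force: 0.0
```

Call:
{"method": "move_arm", "body": {
  "commands": [
    [[0,0,0,0,0,0,0.6],[0,0,0,0,0,0,0.6],[0,0,0,0,0,0,0.6],[0,0,0,0,0,0,0.6]]
  ],
  "squeeze": 30
}}

```text
time_s: 3.8
tool_pos: [0.4143, -0.158, 0.0209]
tool_rot: [3.142, -0.003, -0.364]
contact_force: [-0.3, -0.6, -0.2]
finger_gap: 0.617
gripper_force: 32.0
```

Call:
{"method": "move_arm", "body": {
  "commands": [
    [[0,0,-4,0,0,0,0.6],[-1,-1,-8,0,0,0,0.6],[-2.5,-4,-10,0,0,-7,0.6],[-3.5,-7,-10,0,0,-14,0.6],[-4.5,-10,-10,0,0,-21,0.6],[-5.5,-12.5,-10,0,0,-28,0.6],[-6.5,-14.5,-10,0,0,-35,0.6],[-7.4,-15.6,-10,0,0,-42,0.6]]
  ]
}}

```text
time_s: 4.47
tool_pos: [0.4003, 0.0168, 0.1207]
tool_rot: [3.141, -0.003, 0.376]
contact_force: [-0.1, -0.2, -1.4]
finger_gap: 0.623
gripper_force: 32.6
```

Call:
{"method": "move_arm", "body": {
  "commands": [
    [[0,0,0,0,0,-7,0.6],[0,0,0,0,0,-14,0.6],[0,0,0,0,0,-21,0.6],[0,0,0,0,0,-27,0.6],[0,0,0,0,0,-27,0.6]]
  ]
}}

```text
time_s: 4.88
tool_pos: [0.4, 0.015, 0.1204]
tool_rot: [3.14, -0.002, 0.845]
contact_force: [0.3, -0.3, 0.2]
finger_gap: 0.62
gripper_force: 32.6
```

```bash
cat > d.py <<'E'
from h import *
s=sense();print(s['tool_pos'].round(4),s['tool_rot'].round(4),s['finger_gap'])
for n in ['wrist','scene']:
  c=cam(n);save(c,n[0]+'2.png');X,ok=cloud(c)
  for t,z in [('offcut_bin',0),('bar_mid',.045),('bolt_grip',.172),('handle_grip',.172),('gate_hinge',.106),('ramp_center',.1)]:
    for r in spot_point(n,t)[:1]:
        p=r['pixel'];print(n,t,round(r['conf'],2),np.round(p),at_z(c,p,z).round(3))
  for t in ['offcut_bin','ramp_board']:
   for r in cut_out(n,t)[:1]:
    P=X[r['pixels']&ok]
    for lo,hi in [(.125,.145),(.15,.2)] if t=='offcut_bin' else [(.08,.14)]:
      T=P[(P[:,2]>lo)&(P[:,2]<hi)]
      if len(T)>5: print(t,lo,len(T),cv2.minAreaRect(T[:,:2].astype(np.float32)),np.median(T[:,2]))
E
python3 d.py
```

```text
[0.4    0.015  0.1204] [ 3.140e+00 -1.500e-03  8.453e-01] 0.6195793542343252
wrist offcut_bin 0.92 [245.   8.] [ 0.486  0.116 -0.   ]
wrist bar_mid 0.91 [250.  53.] [0.467 0.089 0.045]
wrist ramp_center 0.58 [248. 258.] [0.398 0.013 0.1  ]
ramp_board 0.08 30987 ((0.4060441553592682, 0.02135392278432846), (0.12998701632022858, 0.05473559349775314), 48.599735260009766) 0.11805912136836552
scene offcut_bin 0.82 [197. 263.] [0.494 0.12  0.   ]
scene bar_mid 0.65 [210. 251.] [0.469 0.09  0.045]
scene handle_grip 0.89 [193. 222.] [0.493 0.114 0.172]
scene ramp_center 0.74 [246. 237.] [0.397 0.023 0.1  ]
offcut_bin 0.125 874 ((0.5118860006332397, 0.15386080741882324), (0.11970250308513641, 0.25159892439842224), 48.79637145996094) 0.13565360836797585
offcut_bin 0.15 433 ((0.4821251928806305, 0.12061182409524918), (0.028798522427678108, 0.2343961000442505), 47.25690841674805) 0.17815327411466145
ramp_board 0.08 776 ((0.401169091463089, 0.020711451768875122), (0.14035707712173462, 0.05680335313081741), 47.92664337158203) 0.11535538971473688
```

View pics/w2.png

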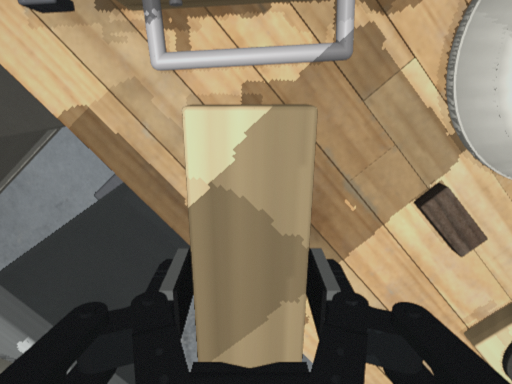

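The board is held square at (250,235), and the bar at row 55 looks slightly turned relative to it. I'll measure the bar's yaw.

```bash
cat > e.py <<'E'
from h import *
c=cam('wrist');X,ok=cloud(c)
r=X[40:80,165:340];q=r[(r[...,2]>.032)&(r[...,2]<.05)]
print(len(q));v=cv2.fitLine(q[:,:2].astype(np.float32),cv2.DIST_HUBER,0,.01,.01).ravel();print(v,np.degrees(np.arctan2(v[1],v[0]))+90)
for p in [(160,62),(345,50)]: print(at_z(c,p,.042))
c=cam('scene');X,ok=cloud(c)
P=X[cut_out('scene','offcut_bin')[0]['pixels']&ok];P=P[(P[:,2]>.183)&(P[:,2]<.2)]
lab=cv2.kmeans(P[:,:2].astype(np.float32),4,None,(3,50,1e-4),5,cv2.KMEANS_PP_CENTERS);print(lab[2],np.bincount(lab[1].ravel()))
E
python3 e.py
```

```text
3233
[ 0.782197   -0.6230312   0.46681488  0.08729957] 51.46217
[0.42425785 0.1206644  0.042     ]
[0.50912088 0.05332219 0.042     ]
[[0.4906088  0.11573584]
 [0.42093277 0.18105605]
 [0.46930227 0.1336385 ]
 [0.4005412  0.19758542]] [38 45 40 46]
```

Call:
{"method": "move_arm", "body": {
  "commands": [
    [[0,0.7,0,0,6,-1,0.6],[0,0.7,0,0,12,-2,0.6],[-0.1,0.7,1,0,18,-3,0.6],[-0.1,0.7,3,0,22,-3,0.6],[-0.1,0.7,4.8,0,22,-3,0.6],[-0.1,0.7,4.8,0,22,-3,0.6]]
  ]
}}

```text
time_s: 6.43
tool_pos: [0.4047, 0.0096, 0.073]
tool_rot: [3.13, -0.383, 0.896]
contact_force: [0.3, 0.4, -0.9]
finger_gap: 0.622
gripper_force: 32.6
```

```bash
cat > g.py <<'E'
from h import *
s=sense();R=Ro.from_euler('xyz',s['tool_rot']).as_matrix()
yaw=np.radians(51.3);O=np.array([.487,.113,0]);B=Ro.from_euler('z',yaw).as_matrix()
c=s['tool_pos']+R@np.array([.0034,0,.012]);print('center in bin',(B.T@(c-O)).round(4))
print('tool x in bin',(B.T@R[:,0]).round(3),'z',(B.T@R[:,2]).round(3))
g=O+B@np.array([-.084,0,.037]);print('shift cm tool',(R.T@(g-c)*100).round(2), 'up1.5',(R.T@(g+[0,0,.015]-c)*100).round(2))
E
python3 g.py
```

```text
center in bin [-0.1245 -0.0006  0.0631]
tool x in bin [0.927 0.    0.374] z [ 0.374 -0.011 -0.927]
shift cm tool [ 2.78 -0.1   3.93] up1.5 [ 3.34 -0.09  2.54]
```

Call:
{"method": "move_arm", "body": {
  "commands": [
    [[1.7,-0.1,1.3,0,0,0,0.6],[3.3,-0.1,2.5,0,0,0,0.6],[3.3,-0.1,2.5,0,0,0,0.6],[3.0,-0.1,3.2,0,0,0,0.6],[2.8,-0.1,3.7,0,0,0,0.6],[2.8,-0.1,3.9,0,0,0,0.6],[2.8,-0.1,3.9,0,0,0,0.6],[2.8,-0.1,3.9,0,0,0,0.6]]
  ]
}}

```text
time_s: 7.1
tool_pos: [0.429, 0.0422, 0.0474]
tool_rot: [3.133, -0.381, 0.896]
contact_force: [-0.2, 0.8, -0.6]
finger_gap: 0.619
gripper_force: 32.6
```

```bash
python3 g.py
cat > f.py <<'E'
from h import *
c=cam('scene');save(c,'s3.png');X,ok=cloud(c)
yaw=np.radians(51.3);O=np.array([.487,.113,0]);B=Ro.from_euler('z',yaw).as_matrix()
r=cut_out('scene','ramp_board')[0];Q=((X[r['pixels']&ok])-O)@B
print(r['conf'],len(Q),np.percentile(Q,[2,50,98],axis=0).round(3))
im=c['image'][180:310,140:300];cv2.imwrite('pics/s3c.png',cv2.cvtColor(cv2.resize(im,None,fx=4,fy=4),cv2.COLOR_RGB2BGR))
E
python3 f.py
```

```text
center in bin [-0.0839  0.0009  0.0375]
tool x in bin [0.928 0.    0.372] z [ 0.372 -0.008 -0.928]
shift cm tool [-0.03  0.09  0.04] up1.5 [ 0.53  0.1  -1.35]
0.89 645 [[-0.146 -0.023  0.013]
 [-0.06   0.011  0.054]
 [-0.017  0.031  0.072]]
```

View pics/s3c.png

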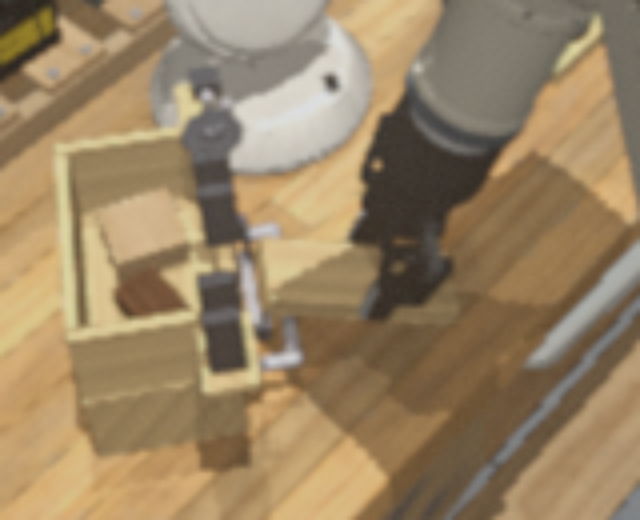

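The board lies over the bar at about crop (270,280), between its arms. Next: settle it, release, retract.

Call:
{"method": "move_arm", "body": {
  "commands": [
    [[-0.1,0,0.25,0,0,0,0.6],[-0.1,0,0.25,0,0,0,0.6],[-0.1,0,0.25,0,0,0,-0.4],[-0.1,0,0.25,0,0,0,-0.6],[-0.1,0,0.25,0,0,0,-1],[-0.1,0,0.25,0,0,0,-1],[-0.1,0,0.25,0,0,0,-1],[-0.1,0,0.25,0,0,0,-1]]
  ]
}}

```text
time_s: 7.87
tool_pos: [0.429, 0.0423, 0.0446]
tool_rot: [3.133, -0.381, 0.896]
contact_force: [0.3, 0.4, 0.1]
finger_gap: 1.003
gripper_force: 0.0
```

Call:
{"method": "move_arm", "body": {
  "commands": [
    [[-0.1,0,-2,0,0,0,-1],[-0.1,0,-5,0,0,0,-1],[-0.1,0,-9,0,0,0,-1],[-0.1,0,-13,0,0,0,-1],[-0.1,0,-17,0,-5,0,-1],[-0.1,0,-21,0,-12,0,-1],[-0.1,0,-22,0,-19,0,-1],[-0.1,0,-22,0,-22,0,-1]]
  ]
}}

```text
time_s: 8.53
tool_pos: [0.3783, -0.0231, 0.2539]
tool_rot: [3.123, 0.004, 0.889]
contact_force: [1.1, 0.4, 0.5]
finger_gap: 1.001
gripper_force: 0.0
```

```bash
cat > k.py <<'E'
from h import *
s=sense();print(s['tool_pos'].round(4),s['tool_rot'].round(4),s['finger_gap'])
yaw=np.radians(51.3);O=np.array([.487,.113,0]);B=Ro.from_euler('z',yaw).as_matrix()
c=cam('wrist');save(c,'w4.png');X,ok=cloud(c)
for t,z in [('offcut_bin',0),('bar_mid',.045),('bolt_grip',.172),('handle_grip',.172),('gate_hinge',.106),('ramp_center',.035)]:
    for r in spot_point('wrist',t)[:1]:
        p=r['pixel'];w=at_z(c,p,z);print(t,round(r['conf'],2),np.round(p),w.round(3),'bin',(B.T@(w-O)).round(4))
for r in cut_out('wrist','ramp_board')[:1]:
    Q=(X[r['pixels']&ok]-O)@B;print(r['conf'],np.percentile(Q,[2,50,98],axis=0).round(3))
    A=np.c_[Q[:,:2],np.ones(len(Q))];k=np.linalg.lstsq(A,Q[:,2],rcond=None)[0];print('slope',np.degrees(np.arctan(k[:2])))
E
python3 k.py
```

```text
[ 0.3783 -0.0231  0.2539] [3.1226 0.0042 0.8887] 1.0007936858455446
gate_hinge 0.39 [242.  80.] [0.431 0.046 0.106] bin [-0.087   0.0015  0.106 ]
ramp_center 0.74 [242.  79.] [0.432 0.049 0.035] bin [-0.0843  0.0026  0.035 ]
0.98 [[-0.148 -0.025  0.019]
 [-0.073  0.001  0.049]
 [-0.024  0.026  0.068]]
slope [2.17802361e+01 8.70168154e-03]
```

View pics/w4.png

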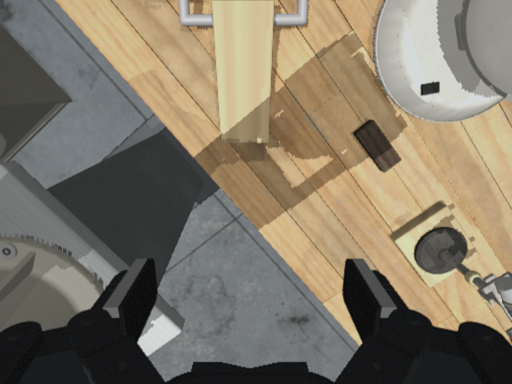

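The board leans freely at (243,75) with a 21.8° slope, centred. Now to look at the plates.

Call:
{"method": "move_arm", "body": {
  "commands": [
    [[4,-1.4,-3,1.1,0,-0.4,-1],[8,-2.8,-5.5,1.1,0,-0.4,-1],[11.5,-4,-8,1.1,0,-0.4,-1],[15,-5.2,-10,1.1,0,-0.4,-1],[17.4,-6.2,-10.6,1.1,0,-0.4,-1],[17.4,-6.2,-10.6,1.1,0,-0.4,-1],[17.4,-6.2,-10.6,1.1,0,-0.4,-1]]
  ]
}}

```text
time_s: 9.52
tool_pos: [0.4369, 0.1554, 0.3535]
tool_rot: [-3.13, 0.001, 0.902]
contact_force: [0.1, -0.9, -0.4]
finger_gap: 1.001
gripper_force: 0.0
```

```bash
sed -i 's/w4.png/w5.png/' k.py
cat >> k.py <<'E'
m=ok&(X[...,2]>.18)&(X[...,2]<.2)
n,L,st,ce=cv2.connectedComponentsWithStats(m.astype(np.uint8))
for i in range(1,n):
    if st[i,4]>60:
        P=(X[L==i]-O)@B;print(st[i].tolist(),P.mean(0).round(4),P.min(0).round(3),P.max(0).round(3),cv2.minAreaRect(P[:,:2].astype(np.float32)))
E
python3 k.py
```

```text
[0.4369 0.1554 0.3535] [-3.1299e+00  1.4000e-03  9.0160e-01] 1.0007743756716947
offcut_bin 0.7 [294. 150.] [0.483 0.113 0.   ] bin [-0.002   0.0032  0.    ]
bar_mid 0.35 [294. 203.] [0.438 0.061 0.045] bin [-0.0712  0.0054  0.045 ]
bolt_grip 0.88 [205. 164.] [0.408 0.192 0.172] bin [0.0122 0.1106 0.172 ]
handle_grip 0.98 [316. 177.] [0.486 0.114 0.172] bin [0.0002 0.0019 0.172 ]
gate_hinge 0.65 [365. 163.] [0.54  0.072 0.106] bin [ 0.001  -0.0673  0.106 ]
ramp_center 0.81 [293. 210.] [0.431 0.049 0.035] bin [-0.0854  0.0039  0.035 ]
0.81 [[-0.149 -0.025  0.017]
 [-0.086 -0.001  0.043]
 [-0.025  0.027  0.067]]
slope [23.52329452  1.49091243]
[191, 157, 12, 27, 301] [0.0105 0.1165 0.1885] [-0.002  0.112  0.18 ] [0.022 0.122 0.192] ((0.009617030620574951, 0.11694325506687164), (0.010062320157885551, 0.023937197402119637), 87.1496810913086)
[219, 157, 12, 27, 290] [0.0108 0.0903 0.1887] [-0.002  0.086  0.18 ] [0.022 0.096 0.192] ((0.009902454912662506, 0.09075485169887543), (0.010074093006551266, 0.02344507910311222), 89.7984390258789)
[290, 165, 12, 27, 290] [0.004  0.0245 0.1887] [-0.009  0.019  0.18 ] [0.015 0.029 0.192] ((0.002730368636548519, 0.02390901930630207), (0.010013219900429249, 0.024050213396549225), 89.59270477294922)
[319, 165, 13, 27, 304] [ 0.004  -0.0032  0.1885] [-0.009 -0.009  0.18 ] [0.015 0.001 0.192] ((0.0028711985796689987, -0.004067142494022846), (0.02385738492012024, 0.010272149927914143), 0.5053265690803528)
[506, 180, 6, 35, 107] [-0.0131 -0.1833  0.1818] [-0.033 -0.191  0.18 ] [ 0.003 -0.178  0.186] ((-0.015055006369948387, -0.1836412400007248), (0.03819861635565758, 0.003916649147868156), 20.551528930664062)
```

View pics/w5.png

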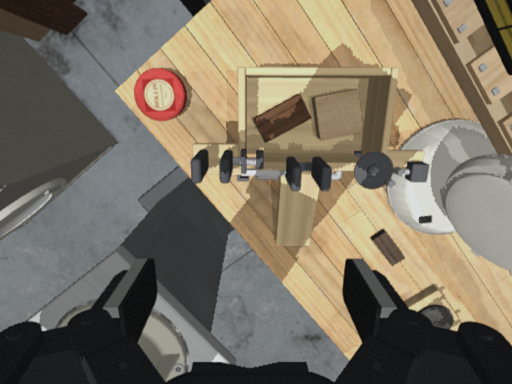

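Plates show at columns 200/226 (bolt) and 293/322 (handle), row 170, and the yaw is confirmed. Next: compute the bolt move and check lamp clearance around the gate swing.

```bash
cat > m.py <<'E'
import sys
from h import *
yaw=np.radians(51.3);O=np.array([.487,.113,0]);B=Ro.from_euler('z',yaw)
def shift(bx,by,z,th=0.):
    s=sense();R=Ro.from_euler('xyz',s['tool_rot']);print(s['tool_pos'].round(4),s['tool_rot'].round(4),'F',s['contact_force'].round(1),'gap',round(s['finger_gap'],3),round(s['gripper_force'],1))
    g=O+B.apply([bx,by,z]);G=Ro.from_euler('xyz',[np.pi,0,yaw+th])
    print('target',g.round(4),'shift',(R.inv().apply(g-s['tool_pos'])*100).round(2),'rot',np.degrees((R.inv()*G).as_rotvec()).round(2))
if __name__=='__main__': shift(*map(float,sys.argv[1:]))
E
python3 m.py .010 .111 .167
python3 - <<'E'
from m import *
c=cam('wrist');X,ok=cloud(c);Q=X[ok];H=O+B.apply([.002,-.0656,0])
for th in np.radians([0,30,60,90]):
    p=O+0; p=H+Ro.from_euler('z',yaw+th).apply([0,.0685,0])
    for zl in (.16,.21):
        d=np.hypot(*(Q[:,:2]-p[:2]).T); S=Q[(Q[:,2]>zl)&(Q[:,2]<.32)&(np.hypot(*(Q[:,:2]-H[:2]).T)>.03)&(d>.05)]
        D=np.hypot(*(S[:,:2]-p[:2]).T);i=D.argmin();print(np.degrees(th),zl,p[:2].round(3),D[i].round(3),S[i].round(3))
E
```

```text
[0.436  0.153  0.3531] [-3.1301e+00  3.1000e-03  8.9790e-01] F [-0.4 -0.5 -0.6] gap 0.996 0.0
target [0.4066 0.1902 0.167 ] shift [ 1.14 -4.4  18.66] rot [-0.66  0.18  0.15]
0.0 0.16 [0.486 0.116] 0.083 [0.422 0.169 0.173]Traceback (most recent call last):
  File "<stdin>", line 7, in <module>
ValueError: attempt to get argmin of an empty sequence
```

Call:
{"method": "move_arm", "body": {
  "commands": [
    [[1.1,-4,1,-0.7,0,0,-1],[1.1,-4.4,5,-0.7,0,0,-1],[1.1,-4.4,9,-0.7,0,0,-1],[1.1,-4.4,13,-0.7,0,0,-1],[1.1,-4.4,16.5,-0.7,0,0,-1],[1.1,-4.4,18.6,-0.7,0,0,-1],[1.1,-4.4,18.6,-0.7,0,0,-1],[1.1,-4.4,18.6,-0.7,0,0,-1]]
  ]
}}

```text
time_s: 10.63
tool_pos: [0.4062, 0.1905, 0.1675]
tool_rot: [-3.142, 0.005, 0.899]
contact_force: [-0.0, 0.8, 0.5]
finger_gap: 0.999
gripper_force: 0.0
```

```bash
python3 m.py .010 .111 .167
```

```text
[0.4062 0.1905 0.1675] [-3.1416  0.0047  0.8991] F [-0.   0.8  0.5] gap 0.999 0.0
target [0.4066 0.1902 0.167 ] shift [0.   0.05 0.05] rot [-0.    0.27  0.22]
```

Call:
{"method": "move_arm", "body": {
  "commands": [
    [[0,0,0,0,0,0,1],[0,0,0,0,0,0,1],[0,0,0,0,0,0,1],[0,0,0,0,0,0,1],[0,0,0,0,0,0,1],[0,0,0,0,0,0,1],[0,0,0,0,0,0,1],[0,0,0,0,0,0,1]]
  ],
  "squeeze": 40
}}

```text
time_s: 11.3
tool_pos: [0.4073, 0.1915, 0.169]
tool_rot: [3.141, 0.001, 0.899]
contact_force: [-0.2, 0.5, 10.5]
finger_gap: 0.261
gripper_force: 41.2
```

Call:
{"method": "move_arm", "body": {
  "commands": [
    [[0,0,0,0,0,0,-1],[0,0,0,0,0,0,-1],[0,0,0,0,0,0,-1],[0,0,0,0,0,0,-1],[0,0,-3,0,0,0,-1],[0,0,-7,0,0,0,-1],[-0.5,4,-9,0,0,0,-1],[-0.5,6,-9,0,0,0,-1]]
  ]
}}

```text
time_s: 11.97
tool_pos: [0.4533, 0.15, 0.2623]
tool_rot: [3.136, -0.003, 0.902]
contact_force: [1.0, 0.8, 0.2]
finger_gap: 0.999
gripper_force: 0.0
```

```bash
sed -i 's/w5.png/w6.png/' k.py; python3 k.py; python3 m.py .003 .0029 .25; python3 m.py .003 .0029 .168
```

```text
[0.4533 0.15   0.2623] [ 3.1363e+00 -3.0000e-03  9.0210e-01] 0.9985898008697552
offcut_bin 0.93 [288. 167.] [0.487 0.112 0.   ] bin [-0.0005 -0.0002  0.    ]
bolt_grip 0.91 [160. 202.] [0.407 0.192 0.172] bin [0.0117 0.1121 0.172 ]
handle_grip 0.77 [313. 213.] [0.487 0.118 0.172] bin [0.0036 0.0028 0.172 ]
gate_hinge 0.58 [373. 188.] [0.54  0.075 0.106] bin [ 0.0032 -0.065   0.106 ]
ramp_center 0.63 [286. 240.] [0.433 0.05  0.035] bin [-0.083   0.0028  0.035 ]
0.68 [[-0.149 -0.025  0.018]
 [-0.093 -0.002  0.041]
 [-0.031  0.027  0.065]]
slope [22.86595002  0.11888371]
[139, 192, 20, 37, 611] [0.0111 0.1159 0.1883] [-0.002  0.112  0.18 ] [0.022 0.122 0.192] ((0.010030492208898067, 0.11715197563171387), (0.010387567803263664, 0.02356727421283722), 89.8975601196289)
[160, 192, 19, 37, 586] [0.0112 0.1022 0.1884] [-0.002  0.098  0.18 ] [0.022 0.108 0.192] ((0.010085567831993103, 0.10322104394435883), (0.01033792644739151, 0.023166414350271225), 89.21253967285156)
[278, 202, 16, 37, 537] [0.0047 0.0244 0.1886] [-0.008  0.019  0.18 ] [0.015 0.029 0.192] ((0.003250136971473694, 0.02391441911458969), (0.023268725723028183, 0.010092114098370075), 0.8647201061248779)
[317, 202, 19, 37, 579] [ 0.0046 -0.003   0.1883] [-0.008 -0.009  0.18 ] [0.015 0.001 0.191] ((0.0034129489213228226, -0.0039040138944983482), (0.010334244929254055, 0.02334638312458992), 89.15959930419922)
[0.4497 0.1502 0.2573] [-3.1416  0.0038  0.9001] F [0.  0.2 0.1] gap 1.002 0.0
target [0.4866 0.1172 0.25  ] shift [-0.29  4.95  0.73] rot [-0.    0.22  0.27]
[0.4497 0.1502 0.2573] [-3.1416  0.0038  0.9001] F [0.  0.2 0.1] gap 1.002 0.0
target [0.4866 0.1172 0.168 ] shift [-0.26  4.95  8.93] rot [-0.    0.22  0.27]
```

The bolt is drawn (plates 14 mm apart). Now the handle.

Call:
{"method": "move_arm", "body": {
  "commands": [
    [[-0.2,3,0,0,0,0.2,-1],[-0.2,5,2,0,0,0.2,-1],[-0.2,5,5,0,0,0.2,-1],[-0.2,5,8,0,0,0.2,-1],[-0.2,5,8.9,0,0,0.2,-1],[-0.2,5,8.9,0,0,0.2,-1],[-0.2,5,8.9,0,0,0.2,-1]]
  ]
}}

```text
time_s: 12.95
tool_pos: [0.4883, 0.1174, 0.1693]
tool_rot: [3.141, 0.003, 0.897]
contact_force: [0.9, 0.3, 0.4]
finger_gap: 0.999
gripper_force: 0.0
```

```bash
python3 m.py .003 .0029 .168
```

```text
[0.4883 0.1174 0.1693] [3.1412 0.0033 0.8966] F [0.9 0.3 0.4] gap 0.999 0.0
target [0.4866 0.1172 0.168 ] shift [-0.12 -0.12  0.13] rot [0.02 0.19 0.07]
```

Call:
{"method": "move_arm", "body": {
  "commands": [
    [[0,0,0,0,0,0,1],[0,0,0,0,0,0,1],[0,0,0,0,0,0,1],[0,0,0,0,0,0,1],[0,0,0,0,0,0,1],[0,0,0,0,0,0,1],[0,0,0,0,0,0,1],[0,0,0,0,0,0,1]]
  ],
  "squeeze": 50
}}

```text
time_s: 13.62
tool_pos: [0.4876, 0.118, 0.1701]
tool_rot: [-3.14, 0.002, 0.895]
contact_force: [-6.0, 5.1, 10.1]
finger_gap: 0.26
gripper_force: 49.7
```

```bash
cat > arc.py <<'E'
from m import *
s=sense();p=s['tool_pos'];y=s['tool_rot'][2];print(p.round(4),y)
H=O+B.apply([.003,-.0656,0]);r=p-H;r[2]=0;print('radius',np.linalg.norm(r),'dir off',np.degrees(np.arctan2(r[1],r[0])-np.pi/2-yaw))
R=Ro.from_euler('xyz',[np.pi,0,y])
for a in range(5,45,5):
    d=Ro.from_euler('z',a,degrees=True).apply(r)-r;print(a,(R.inv().apply(d)*100).round(2)[:2],-a)
E
python3 arc.py
```

```text
[0.4876 0.118  0.1701] 0.8951175662850734
radius 0.06828661159634156 dir off -1.0352481551214343
5 [-0.6   0.02] -5
10 [-1.19  0.08] -10
15 [-1.77  0.2 ] -15
20 [-2.34  0.37] -20
25 [-2.9   0.59] -25
30 [-3.43  0.85] -30
35 [-3.94  1.16] -35
40 [-4.42  1.52] -40
```

Call:
{"method": "move_arm", "body": {
  "commands": [
    [[-0.6,0,0,0,0,-5,1],[-1.2,0.1,0,0,0,-10,1],[-1.8,0.2,0,0,0,-15,1],[-2.35,0.35,0,0,0,-20,1],[-2.9,0.6,0,0,0,-25,1],[-3.45,0.85,0,0,0,-30,1],[-3.95,1.15,0,0,0,-35,1],[-4.4,1.5,0,0,0,-40,1]]
  ]
}}

```text
time_s: 14.28
tool_pos: [0.4702, 0.0743, 0.1701]
tool_rot: [-3.136, 0.0, 1.598]
contact_force: [-12.7, 8.6, 14.6]
finger_gap: 0.256
gripper_force: 48.5
```

```bash
python3 arc.py;python3 -c "
from h import *
print(sense())"|grep -A1 -E "contact|grip"
```

```text
[0.4702 0.0743 0.1701] 1.5979978420038807
radius 0.06983401200095406 dir off -321.2472622624441
5 [-0.61  0.01] -5
10 [-1.22  0.07] -10
15 [-1.81  0.19] -15
20 [-2.4   0.36] -20
25 [-2.97  0.58] -25
30 [-3.52  0.84] -30
35 [-4.04  1.16] -35
40 [-4.53  1.52] -40
        -4.41338852,   2.1905145 ]), 'tool_pos': array([0.47023798, 0.07426109, 0.17006892]), 'tool_rot': array([-3.13640199e+00,  4.85146616e-04,  1.59799784e+00]), 'contact_force': array([-12.74734346,   8.64604791,  14.61650606]), 'torque': array([1.04743021, 2.1778758 , 0.21673728]), 'gripper_force': 48.531948924064636, 'finger_gap': 0.2559179267453863}
```

Call:
{"method": "move_arm", "body": {
  "commands": [
    [[-0.6,0,0,0,0,-5,1],[-1.2,0.1,0,0,0,-10,1],[-1.8,0.2,0,0,0,-15,1],[-2.35,0.35,0,0,0,-20,1],[-2.9,0.6,0,0,0,-25,1],[-3.45,0.85,0,0,0,-30,1],[-3.95,1.15,0,0,0,-35,1],[-4.4,1.5,0,0,0,-40,1]]
  ]
}}

```text
time_s: 14.95
tool_pos: [0.4857, 0.0298, 0.1701]
tool_rot: [-3.135, -0.003, 2.298]
contact_force: [-16.0, 2.3, 16.2]
finger_gap: 0.26
gripper_force: 48.8
```

```bash
python3 arc.py
```

```text
[0.4857 0.0298 0.1701] 2.2975441252964712
radius 0.07026234145106013 dir off -281.9401788287597
5 [-0.61  0.  ] -5
10 [-1.22  0.06] -10
15 [-1.83  0.17] -15
20 [-2.42  0.33] -20
25 [-2.99  0.54] -25
30 [-3.55  0.8 ] -30
35 [-4.08  1.11] -35
40 [-4.58  1.46] -40
```

Call:
{"method": "move_arm", "body": {
  "commands": [
    [[-0.6,0.05,0,0,0,-5,1],[-1.1,0.1,0,0,0,-9,1],[-1.1,0.1,0,0,0,-9,1],[-1.1,0.1,0,0,0,-9,1],[-1.1,0.1,0,0,0,-9,1],[-1.1,0.1,0,0,0,-9,1],[-1.1,0.1,0,0,0,-9,1]]
  ]
}}

```text
time_s: 15.53
tool_pos: [0.4932, 0.022, 0.1701]
tool_rot: [-3.134, -0.004, 2.451]
contact_force: [-17.9, 0.4, 19.0]
finger_gap: 0.261
gripper_force: 48.6
```

```bash
python3 arc.py|head -2; sed -i 's/s3/s7/g' f.py; python3 f.py
```

```text
[0.4932 0.022  0.1701] 2.4508367746129336
radius 0.07021556042583907 dir off -273.16722592383974
0.61 923 [[-0.146 -0.059 -0.   ]
 [-0.078  0.008  0.042]
 [-0.018  0.03   0.067]]
```

View pics/s7c.png

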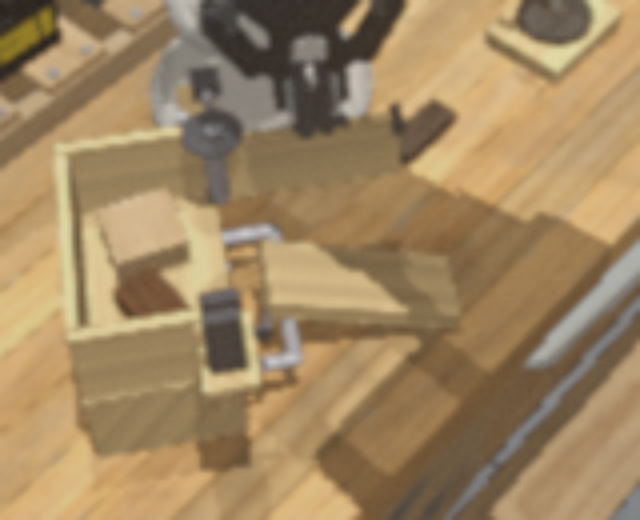

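The gate stands square (crop (330,155)) with the handle still gripped. The board leans on the bar at (360,285) and the bolt plates are together at (222,335).

```bash
python3 -c "
from workcell import *
print(finish_job())"
```

```text
the job is handed in; nothing more can be done
None
```

The job is handed in after about 16 s of robot time: the board leans free on the bar at about 22°, the side bolt is fully drawn, and the gripper still holds the squeezed handle with the gate about square to the bin's front; no verdict came back.

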